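# Shake the nuts evenly over the tasting tray

## Task

Pick up the steel shaker that holds the six nuts by its dark wooden handle (the copper one beside it is empty) and, from low over the white tray, shake all the nuts out so that they are spread over both sides of the blue centre rib, at least two on each side. Then stand the empty steel shaker upright on the counter again and let go.

Things in the scene. Friction and masses are not known exactly. Their poses are not given: they have to be found in the camera images.
- steel_shaker: Steel shaker, about 0.25 kg: a trough open on top and at the front (its own -x end, facing roughly towards the robot), 51 mm long (x), 84 wide (y), side walls 46 mm high at the rear, 36 in front. Origin: centre of its underside; z up. A like shaker of copper with a pale handle, empty, stands nearby.
- handle (a point): Grip point on the steel shaker, 76 mm above its origin, in the dark wooden handle: a fin 52 mm long in the shaker's x, 14 mm thick in y, from 50 to 96 mm above the underside. Pinch it from above, across y.
- lip (a point): Middle of the steel shaker's front lip, 76 mm wide: 24 mm ahead of its origin (at -x), 20.5 mm up; the nuts drop over it. The floor inside climbs to the lip, steeply at the rear (22 degrees) and gently in front (8). Tipping the front down (about y) rolls out the front row of three at about 12 degrees, the rear row at about 27; 37 empties it.
- tray: White tray, fixed, 160 mm in x by 280 in y, rim 24 mm high, walls and floor 5 mm thick. Waffle ribs on the floor, 4.5 mm high and 30 mm apart, hold the nuts where they land. A blue centre rib 13 mm high, along x at y = 0, parts it into two sides (+y and -y) of about 150 by 132 mm. Origin: centre of its underside; z up.
- nut1: One of six round brown nuts in the shell, a ball 24 mm across, 10 g; origin at its centre. At the start all six lie in the trough of the steel shaker in two rows of three.
- nut2: One of six round brown nuts in the shell, a ball 24 mm across, 10 g; origin at its centre. At the start all six lie in the trough of the steel shaker in two rows of three.
- nut3: One of six round brown nuts in the shell, a ball 24 mm across, 10 g; origin at its centre. At the start all six lie in the trough of the steel shaker in two rows of three.
- nut4: One of six round brown nuts in the shell, a ball 24 mm across, 10 g; origin at its centre. At the start all six lie in the trough of the steel shaker in two rows of three.
- nut5: One of six round brown nuts in the shell, a ball 24 mm across, 10 g; origin at its centre. At the start all six lie in the trough of the steel shaker in two rows of three.
- nut6: One of six round brown nuts in the shell, a ball 24 mm across, 10 g; origin at its centre. At the start all six lie in the trough of the steel shaker in two rows of three.

How it is judged:
By the outcome, as a careful person would: the job done as asked, in the order asked, and still so for the second after the job is handed in, with the robot touching nothing.
It also fails if it takes over 72 s, if anything falls off the work surface, if the arm or the gripper's body presses on something with over 40 N, if the wrist force passes 120 N, or if a joint passes its speed limit or range.

## Robot

A 7-joint arm with a two-finger parallel gripper is mounted at the origin on the work surface. World frame = base frame: x ahead of the robot, y to its left, z up, the work surface at z = 0. Lengths are in m, angles in rad, forces in N, time in s.
With the tool pointing down it reaches from about 0.4 to 0.85 m from the base axis. Payload 10.4 kg.
Tool frame: the origin (TCP) lies on the centre line of the jaws, within the pads' length; the fingertips stand 17 mm ahead of it and the grasp point (between the pads) lies 2 mm behind it (manip.tcp_to_tips is the distance from the TCP to the fingertips, in m); z points along the fingers, x is the direction in which the jaws open and shut, and the axes are right-handed (so a half turn about z gives the same grasp; the last joint's range is limited). The gripper opens to 85 mm and grips with 20 to 120 N. Pads are 22 mm wide; open, the fingers measure 114 mm over their backs; the gripper's body (76 mm by 85 mm) begins 54 mm behind the grasp point. The pads swing forward as they close: fully open they stand 13 mm farther back than shut.
Start: joints at [-1.297, 0.332, -0.065, 1.46, 0.022, 1.35, -0.088], TCP at [0.183, 0.598, 0.208] pointing down, gripper open.
Joint ranges: [-2.6, 2.6], [-0.5, 2.12], [-1.47, 1.34], [0.16, 2.42], [-1.27, 4.41], [0.06, 2.06], [-2.6, 2.6]. Speed limits (rad/s): [2.22, 2.22, 2.79, 2.79, 3.14, 3.14, 3.14].

## Interface

Orientations are given as a unit quaternion [x, y, z, w].
In Python, from workcell import manip gives the robot as it stands.
- The arm moves only by the shell command python3 -m pendant 'ROWS' [FORCE]. ROWS is JSON, a list of rows, each a list of 3 entries, a list of its own where there are three numbers: the shift along the world's x, y, z in cm, then the turn, a rotation vector about the world's x, y, z in degrees, then the closure in counts, from 0 (fully open) to 255 (shut). A call has 1 to 12 rows; each row shifts and turns the pose as measured when the row begins; what a row does not reach is not made up. A row lasts 1/8 s, in which the tool goes at most 62.5 mm and 10.7 degrees, less where a joint would pass 70% of its speed; a pose out of reach is approached as far as the arm can. A call is refused whole if a number of a shift passes 6.25 or a number of a turn 10.7, either way. A call with a gripper value outside its range is refused whole. The fingers move at their own pace and stop on an object; FORCE is the grip in N (left out, the last holds). Time passes only in rows, so rows that do not move let the fingers close. It gives the time, the measured TCP pose, the force and the opening at its end, in the units of the state.
- manip.get_obs(): the state, without advancing time (a new reading comes with each control period).
- manip.camera(name): name is "scene" or "top" or "wrist"; returns a dict with "pixels" (384x512x3 uint8, red, green, blue), "range_z" (384x512 float32, m along the optical axis (not along the pixel's ray), 0 where there is no reading), "K" (3x3 intrinsics, pixels), "origin" and "rotation" of the camera in the world; the wrist camera has in their place "hand_eye" (4x4, takes a point from camera to tool coordinates, whose origin is the TCP and whose axes are the tool frame's). Camera axes: x right, y down, z forward; pixel columns grow to the right and rows downward; lengths in m; the calibration is good to about 2 mm. A picture is of the moment at which its call begins: read the wrist's pose just before it.
- manip.hand_in(): hands the job in, once; it reports no verdict.
The state is a dict: "clock": time; "joint_pos": joint angles; "joint_velocities": joint speeds; "tau": joint torques, N m; "position": TCP position; "ee_rot": TCP orientation; "ft_force": force on the tool from outside, world axes, zero at the start; "torque": the same for the moment, N m; "grip_width": opening from 0.0 (shut) to 1.0 (fully open).
Only numpy, scipy, OpenCV 4.12 (cv2) and the standard library are available. Lean on these libraries where they do the work, as an engineer would, in place of code of your own. Each camera call takes 0.05 s, during which the arm holds its last target.

## Working session

There is one attempt and no reset: what is moved stays moved. The work goes in short steps, Python scripts to look and compute and a shell command to move; the robot and the scene stay as the last step left them, time stands still between calls to the robot, and variables do not carry over. Pictures are saved under pics/ and viewed, and the job is handed in when it is done.

```bash
ls; mkdir -p pics; python3 - <<'E'
from workcell import manip
import cv2,numpy as np
print(manip.get_obs())
for n in ["scene","top"]:
    c=manip.camera(n); cv2.imwrite(f"pics/{n}0.png",c["pixels"][:,:,::-1]); np.savez(f"{n}0.npz",**c)
    print(n,c["K"],c["origin"],c["rotation"])
E
```

```text
pics
{'clock': 0.0, 'joint_pos': array([-1.29659846,  0.33288144, -0.06471356,  1.46091304,  0.02156553,
        1.34992786, -0.08849165]), 'joint_velocities': array([ 0.00030764,  0.0016875 , -0.00150725, -0.0010044 ,  0.00068854,
       -0.00100547,  0.00078978]), 'tau': array([-5.83805013e-04, -6.25453806e+01,  4.88274184e-02, -3.91602337e+01,
        1.61430269e-02,  1.00747019e-02, -3.12023133e-05]), 'position': array([0.18265529, 0.59728804, 0.20752352]), 'ee_rot': array([ 8.03873875e-01,  5.94799359e-01, -5.68540824e-04,  4.38497114e-04]), 'ft_force': array([ 0.31975372, -0.14001414,  0.17557387]), 'torque': array([-0.02015429,  0.0172477 , -0.02846315]), 'grip_width': 1.0019843244361362}
scene [[379.19393547   0.         244.24519869]
 [  0.         379.19393547 193.06050631]
 [  0.           0.           1.        ]] [0.84228293 0.44091914 0.66284159] [ 0.34462674  0.8750324  -0.31622918 -0.12469888]
top [[445.00698972   0.         252.87861176]
 [  0.         445.00698972 190.0796943 ]
 [  0.           0.           1.        ]] [0.36286235 0.06533218 1.00223973] [ 0.70910208 -0.70002702  0.05839438 -0.06104505]
```

View pics/scene0.png

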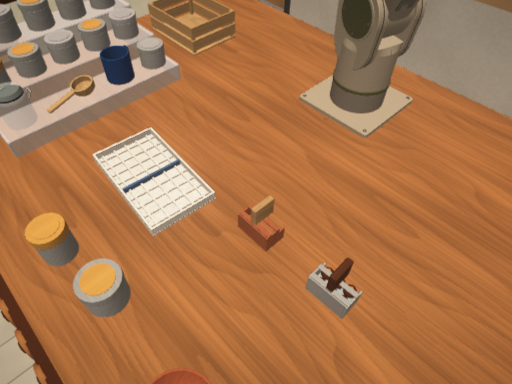

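View pics/top0.png

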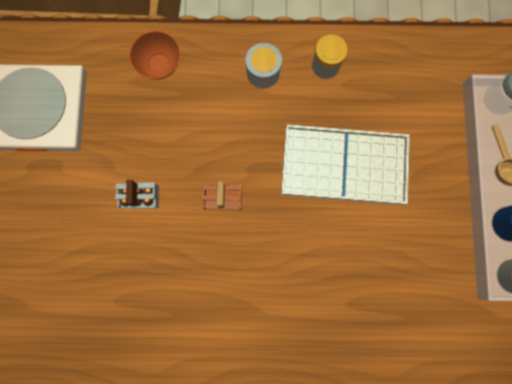

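The scene view shows the steel shaker at about (333,287), the copper one at (261,225) and the tray at (153,178). In the top view they are at (136,195), (222,196) and (346,164). Next I'll measure their positions.

```bash
cat > h.py <<'E'
import numpy as np,cv2
from scipy.spatial.transform import Rotation as R
def cloud(c):
    z=np.asarray(c["range_z"]);K=c["K"];v,u=np.mgrid[:z.shape[0],:z.shape[1]]
    p=np.stack([(u-K[0,2])*z/K[0,0],(v-K[1,2])*z/K[1,1],z],-1)
    r=np.asarray(c["rotation"]); Rm=R.from_quat(r).as_matrix() if r.size==4 else r
    w=p@Rm.T+np.asarray(c["origin"]); w[z==0]=np.nan; return w
E
python3 - <<'E'
from h import *
np.set_printoptions(precision=4,suppress=True)
c=np.load("top0.npz"); w=cloud(c)
def box(m,name):
    p=w[m]; rect=cv2.minAreaRect((p[:,:2]*1000).astype(np.float32)); print(name,m.sum(),rect, "zmin/max",np.percentile(p[:,2],[1,50,99]), p.mean(0))
def reg(r0,r1,c0,c1,zl,zh):
    m=np.zeros(w.shape[:2],bool); m[r0:r1,c0:c1]=1; return m&(w[...,2]>zl)&(w[...,2]<zh)
print("table z",np.nanmedian(w[230:290,100:400,2]))
box(reg(170,220,100,170,0.015,0.2),"steel"); box(reg(170,220,100,170,0.065,0.2),"steel fin")
box(reg(170,220,100,170,0.015,0.06),"steel low")
box(reg(170,220,190,255,0.015,0.2),"copper"); box(reg(170,220,190,255,0.065,0.2),"copper fin")
box(reg(110,215,270,420,0.004,0.05),"tray");box(reg(110,215,270,420,0.018,0.05),"trayrim")
rgb=c["pixels"].astype(int); m=np.zeros(w.shape[:2],bool); m[130:200,330:360]=1
m&=(rgb[...,2]-rgb[...,0]>40); box(m,"rib")
im=cv2.resize(c["pixels"][165:225,100:260,::-1],None,fx=5,fy=5,interpolation=cv2.INTER_CUBIC); cv2.imwrite("pics/topc.png",im)
c=np.load("scene0.npz"); im=cv2.resize(c["pixels"][180:330,220:380,::-1],None,fx=4,fy=4,interpolation=cv2.INTER_CUBIC); cv2.imwrite("pics/scc.png",im)
w=cloud(c)
box(reg(250,320,295,370,0.015,0.2),"S steel"); box(reg(250,320,295,370,0.065,0.2),"S steel fin")
box(reg(125,235,85,220,0.018,0.05),"S trayrim")
E
```

```text
table z -0.0013950760459846556
steel 1044 ((512.09912109375, 327.6888427734375), (53.85652542114258, 84.86004638671875), 2.8132927417755127) zmin/max [0.0168 0.0465 0.0969] [0.5111 0.3235 0.0509]
steel fin 258 ((510.6994934082031, 327.45916748046875), (51.0892219543457, 15.020456314086914), 1.9172844886779785) zmin/max [0.0657 0.0928 0.0975] [0.5097 0.3253 0.0885]
steel low 776 ((512.676513671875, 327.9799499511719), (52.90029525756836, 84.74711608886719), 2.0728566646575928) zmin/max [0.0166 0.0393 0.059 ] [0.5117 0.3229 0.0383]
copper 834 ((511.2946472167969, 139.5133819580078), (83.99071502685547, 53.79821014404297), 89.6379623413086) zmin/max [0.0155 0.0473 0.0968] [0.5093 0.1388 0.0494]
copper fin 197 ((510.40771484375, 139.1409149169922), (14.180574417114258, 51.93891906738281), 89.892578125) zmin/max [0.0699 0.0935 0.0977] [0.5082 0.1384 0.0918]
tray 5466 ((606.0115356445312, -127.58180236816406), (307.3586730957031, 206.66213989257812), 83.46185302734375) zmin/max [0.004  0.0074 0.025 ] [ 0.5939 -0.141   0.01  ]
trayrim 968 ((593.62109375, -138.07711791992188), (280.78656005859375, 161.1622772216797), 85.89928436279297) zmin/max [0.0181 0.022  0.0266] [ 0.5938 -0.1407  0.0219]
rib 113 ((595.2364501953125, -137.91012573242188), (4.182761192321777, 141.9134521484375), 85.89068603515625) zmin/max [0.013  0.0164 0.0199] [ 0.5954 -0.138   0.0164]
S steel 1673 ((514.7783813476562, 327.29327392578125), (54.014434814453125, 84.36219024658203), 1.7437266111373901) zmin/max [0.0159 0.0483 0.0976] [0.5242 0.3302 0.0506]
S steel fin 363 ((513.764892578125, 327.18701171875), (51.96756362915039, 14.462430000305176), 1.4517179727554321) zmin/max [0.066  0.0949 0.0983] [0.5187 0.329  0.0899]
S trayrim 1038 ((594.7694091796875, -138.50254821777344), (283.4933776855469, 160.5428009033203), 85.81640625) zmin/max [0.0182 0.0233 0.0265] [ 0.5984 -0.1258  0.0227]
```

View pics/topc.png

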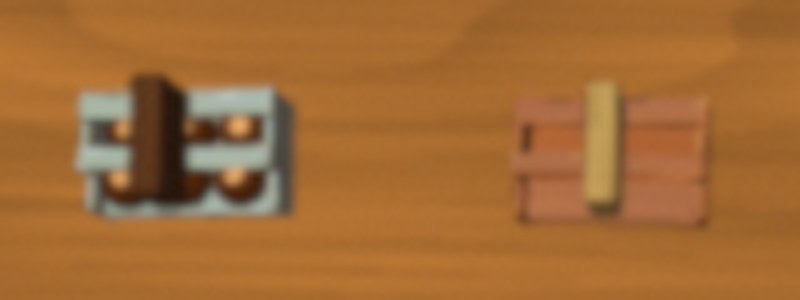

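View pics/scc.png

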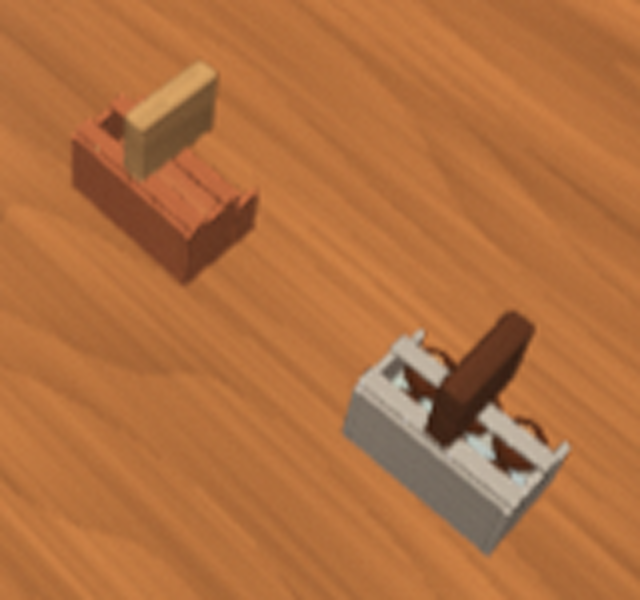

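Steel shaker: centre at about (0.5125, 0.3275), yaw +1.8°. Tray: centre at about (0.594, -0.138), yaw -4.1°. The nuts are visible only in the steel shaker. I'll move above its handle.

```bash
python3 -m pendant '[[[4,-3.3,0],[0,0,3],0],[[4,-3.3,0],[0,0,3],0],[[4,-3.3,0],[0,0,3],0],[[4,-3.3,0],[0,0,3],0],[[4,-3.3,0],[0,0,3],0],[[4,-3.3,0],[0,0,3],0],[[4,-3.3,0],[0,0,1],0],[[4,-3.3,0],[0,0,0],0],[[0,0,0],[0,0,0],0]]' 90
cat > st.py <<'E'
from h import *
from workcell import manip
np.set_printoptions(precision=4,suppress=True)
o=manip.get_obs(); r=R.from_quat(o["ee_rot"]).as_matrix()
x=r[:,0]; print(o["clock"],o["position"],"xaxis yaw",np.degrees(np.arctan2(x[1],x[0])),"z",r[:,2],"x",x,"F",o["ft_force"],"g",o["grip_width"]);print(o["joint_pos"])
E
python3 st.py
```

```text
clock: 1.23
position: [0.5087, 0.321, 0.2037]
ee_rot: [0.69, 0.724, -0.004, 0.001]
ft_force: [-0.0, 0.2, -0.5]
grip_width: 0.999
1.225 [0.5087 0.321  0.2037] xaxis yaw 92.7681249789371 z [-0.0032 -0.0077 -1.    ] x [-0.0483  0.9988 -0.0075] F [-0.0007  0.2172 -0.5016] g 0.999099574152651
[-0.7573  0.2851  0.1425  1.5357 -0.0366  1.3308  1.0076]
```

```bash
python3 -m pendant '[[[0.4,0.65,-2],[0,0,-0.9],0],[[0,0,-2],[-0.4,0,0],0],[[0,0,0],[0,0,0],0]]'; python3 st.py; python3 - <<'E'
from h import *
from workcell import manip
np.set_printoptions(precision=4,suppress=True)
o=manip.get_obs(); c=manip.camera("wrist")
cv2.imwrite("pics/w1.png",c["pixels"][:,:,::-1])
H=np.asarray(c["hand_eye"]); T=np.eye(4);T[:3,:3]=R.from_quat(o["ee_rot"]).as_matrix();T[:3,3]=o["position"]
M=T@H; w=cloud(dict(range_z=c["range_z"],K=c["K"],origin=M[:3,3],rotation=M[:3,:3]))
for a,b in((.07,.11),(.085,.11),(.015,.06)):
    m=(w[...,2]>a)&(w[...,2]<b)&(abs(w[...,0]-.512)<.06)&(abs(w[...,1]-.327)<.07)
    print(a,m.sum(),cv2.minAreaRect((w[m][:,:2]*1000).astype(np.float32)),np.percentile(w[m][:,2],[5,50,99]))
E
```

```text
clock: 1.6
position: [0.51, 0.3297, 0.1591]
ee_rot: [0.695, 0.719, -0.008, 0.003]
ft_force: [-0.4, 0.4, 0.5]
grip_width: 1.004
1.6 [0.51   0.3297 0.1591] xaxis yaw 92.00077820716203 z [-0.0066 -0.016  -0.9998] x [-0.0349  0.9993 -0.0158] F [-0.4063  0.4069  0.5147] g 1.0042933915644088
[-0.7648  0.3323  0.1376  1.5704 -0.0376  1.2568  0.9833]
0.07 954 ((512.4965209960938, 327.41851806640625), (51.294105529785156, 13.846957206726074), 2.202765703201294) [0.0852 0.0954 0.0971]
0.085 909 ((512.4932250976562, 327.67999267578125), (51.22122573852539, 13.600111961364746), 1.8579318523406982) [0.0926 0.0954 0.0971]
0.015 3305 ((513.732421875, 327.6268005371094), (53.24431228637695, 83.91525268554688), 1.6515157222747803) [0.019  0.0397 0.0513]
```

View pics/w1.png

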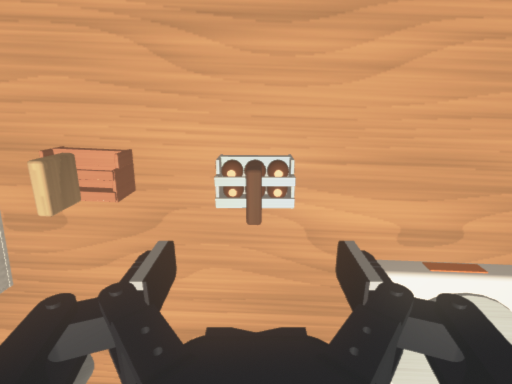

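The wrist view shows the dark handle at about (254,195) with all six nuts in the trough, and it puts the fin at (0.5125, 0.3275). Descending to grasp.

```bash
python3 -m pendant '[[[0.3,-0.2,-2],[0.9,-0.4,0],0],[[0,0,-2],[0,0,0],0],[[0,0,-1],[0,0,0],0],[[0,0,0],[0,0,0],0]]'; python3 st.py
```

```text
clock: 2.15
position: [0.513, 0.3307, 0.111]
ee_rot: [0.693, 0.721, 0.003, 0.0]
ft_force: [0.5, -0.5, 0.2]
grip_width: 0.999
2.15 [0.513  0.3307 0.111 ] xaxis yaw 92.21727795997927 z [ 0.0039  0.0037 -1.    ] x [-0.0387  0.9992  0.0035] F [ 0.5117 -0.5252  0.1552] g 0.9986975506660437
[-0.7536  0.3632  0.1321  1.6348 -0.0522  1.1417  1.0009]
```

```bash
python3 -m pendant '[[[0,-0.3,-1.5],[0,0.1,-0.3],0],[[0,0,-1.5],[0,0,0],0],[[0,0,-0.5],[0,0,0],0],[[0,0,0],[0,0,0],0]]'; python3 st.py
```

```text
clock: 2.65
position: [0.5133, 0.3279, 0.0748]
ee_rot: [0.695, 0.719, 0.003, -0.0]
ft_force: [-0.8, 0.0, 0.3]
grip_width: 0.997
2.65 [0.5133 0.3279 0.0748] xaxis yaw 91.90965131036779 z [ 0.0032  0.0045 -1.    ] x [-0.0333  0.9994  0.0044] F [-0.8314  0.0273  0.2607] g 0.9968244041316262
[-0.7471  0.3971  0.13    1.6711 -0.0591  1.0719  1.005 ]
```

```bash
python3 -m pendant '[[[0,0,0],[0,0,0],120],[[0,0,0],[0,0,0],180],[[0,0,0],[0,0,0],255],[[0,0,0],[0,0,0],255],[[0,0,0],[0,0,0],255],[[0,0,0],[0,0,0],255],[[0,0,0],[0,0,0],255],[[0,0,0],[0,0,0],255]]' 90; python3 st.py;
```

```text
clock: 3.65
position: [0.514, 0.3285, 0.076]
ee_rot: [0.695, 0.719, 0.004, -0.0]
ft_force: [0.0, -0.0, 0.0]
grip_width: -0.003
3.65 [0.514  0.3285 0.076 ] xaxis yaw 91.91266347386869 z [ 0.0048  0.0057 -1.    ] x [-0.0334  0.9994  0.0056] F [ 0.0316 -0.0485  0.0163] g -0.0025367102672914175
[-0.7472  0.3959  0.1301  1.6697 -0.0591  1.0724  1.005 ]
```

The gripper shut fully, so it isn't holding the handle. I'll look.

```bash
python3 - <<'E'
from h import *
from workcell import manip
for n in("scene","wrist"):
    c=manip.camera(n); im=c["pixels"][:,:,::-1]
    if n=="scene": im=cv2.resize(im[150:340,220:420],None,fx=3,fy=3)
    cv2.imwrite(f"pics/{n}2.png",im)
E
python3 st.py
```

```text
3.75 [0.514  0.3284 0.076 ] xaxis yaw 91.9110977111885 z [ 0.0048  0.0058 -1.    ] x [-0.0333  0.9994  0.0056] F [ 0.0338 -0.2424  0.3289] g -0.0006046072322710557
[-0.7472  0.3959  0.1301  1.6697 -0.0591  1.0724  1.005 ]
```

View pics/scene2.png

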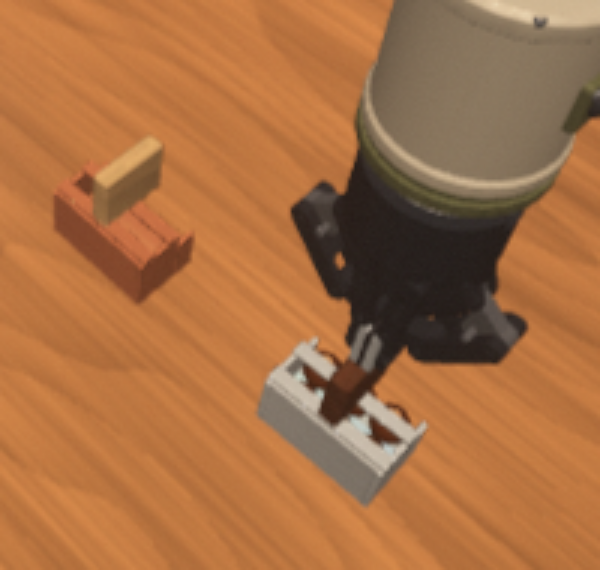

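View pics/wrist2.png

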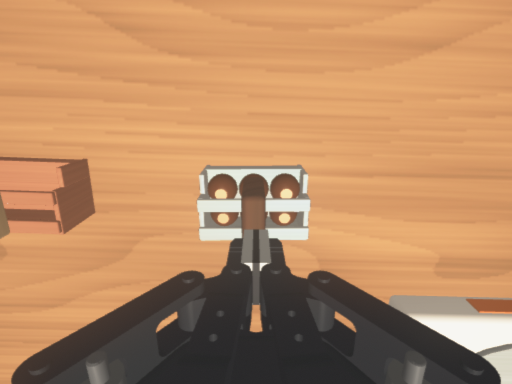

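```bash
python3 - <<'E'
from h import *
from workcell import manip
np.set_printoptions(precision=4,suppress=True)
o=manip.get_obs(); c=manip.camera("scene"); w=cloud(c)
# crop coordinates: full-res pixel = crop/3+(220,150)
for v in range(255,296,3):
    print(v,[tuple(np.round(w[v,u]*1000).astype(int)) for u in range(326,356,4)])
t=manip.camera("wrist"); print(t["hand_eye"],t["K"])
z=t["range_z"]
H=np.asarray(t["hand_eye"])
K=t["K"];v,u=np.mgrid[:384,:512]
p=np.stack([(u-K[0,2])*z/K[0,0],(v-K[1,2])*z/K[1,1],z],-1)@H[:3,:3].T+H[:3,3]
for v in range(190,310,8): print(v,(p[v,244:270:6]*1000).round().astype(int).tolist())
c=manip.camera("top"); cv2.imwrite("pics/top2.png",cv2.resize(c["pixels"][120:260,60:260,::-1],None,fx=4,fy=4))
E
```

```text
255 [(np.int64(457), np.int64(267), np.int64(0)), (np.int64(451), np.int64(273), np.int64(1)), (np.int64(446), np.int64(279), np.int64(2)), (np.int64(527), np.int64(318), np.int64(145)), (np.int64(526), np.int64(324), np.int64(151)), (np.int64(518), np.int64(327), np.int64(145)), (np.int64(531), np.int64(337), np.int64(172)), (np.int64(530), np.int64(342), np.int64(178))]
258 [(np.int64(462), np.int64(272), np.int64(0)), (np.int64(456), np.int64(277), np.int64(0)), (np.int64(450), np.int64(283), np.int64(0)), (np.int64(522), np.int64(318), np.int64(130)), (np.int64(526), np.int64(325), np.int64(143)), (np.int64(526), np.int64(331), np.int64(151)), (np.int64(531), np.int64(339), np.int64(166)), (np.int64(531), np.int64(344), np.int64(172))]
261 [(np.int64(468), np.int64(276), np.int64(1)), (np.int64(462), np.int64(282), np.int64(2)), (np.int64(457), np.int64(287), np.int64(2)), (np.int64(522), np.int64(319), np.int64(121)), (np.int64(527), np.int64(327), np.int64(138)), (np.int64(526), np.int64(333), np.int64(143)), (np.int64(525), np.int64(338), np.int64(150)), (np.int64(523), np.int
[... 4866 characters left out ...]
2, -11, -38], [1, -10, -36], [4, -10, -38], [7, -10, -36]]
246 [[-5, -10, -46], [-2, -10, -46], [1, -10, -45], [4, -11, -46], [7, -10, -45]]
254 [[-5, -10, -53], [-2, -10, -52], [1, -10, -53], [4, -10, -53], [6, -10, -54]]
262 [[-4, -10, -60], [-2, -11, -60], [1, -11, -61], [3, -10, -59], [6, -10, -59]]
270 [[-4, -11, -68], [-2, -12, -68], [1, -6, -60], [3, -11, -68], [1, -76, -165]]
278 [[-4, -11, -73], [-2, -10, -72], [1, -2, -60], [3, -11, -73], [6, -11, -73]]
286 [[-4, -11, -77], [-2, -5, -70], [1, 3, -59], [3, -8, -74], [5, -12, -78]]
294 [[-3, -15, -87], [-2, -1, -69], [1, 5, -61], [3, -1, -69], [5, -15, -88]]
302 [[-3, -13, -88], [-2, 2, -70], [1, 10, -60], [3, 2, -70], [5, -15, -91]]
```

View pics/top2.png

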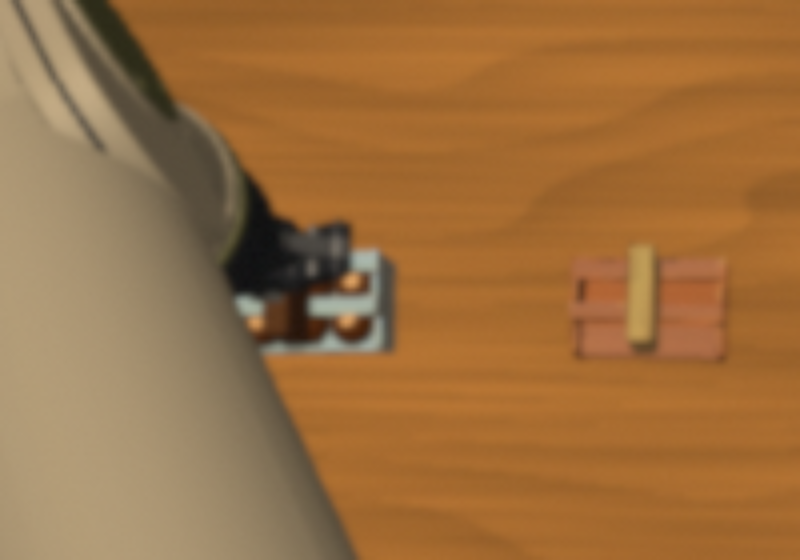

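```bash
python3 - <<'E'
import cv2
im=cv2.imread("pics/wrist2.png"); cv2.imwrite("pics/w2c.png",cv2.resize(im[150:320,190:320],None,fx=4.5,fy=3.5,interpolation=cv2.INTER_NEAREST))
im=cv2.imread("pics/scene2.png"); cv2.imwrite("pics/s2c.png",cv2.resize(im[280:480,240:460],None,fx=3,fy=3,interpolation=cv2.INTER_NEAREST))
E
```

```text
(no output)
```

View pics/w2c.png

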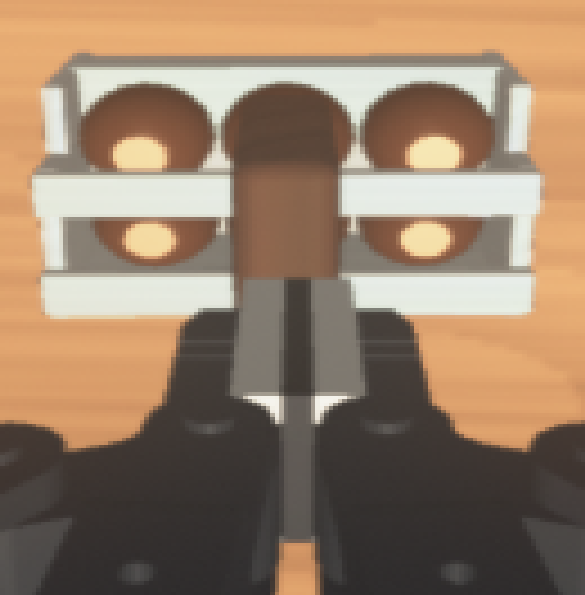

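View pics/s2c.png

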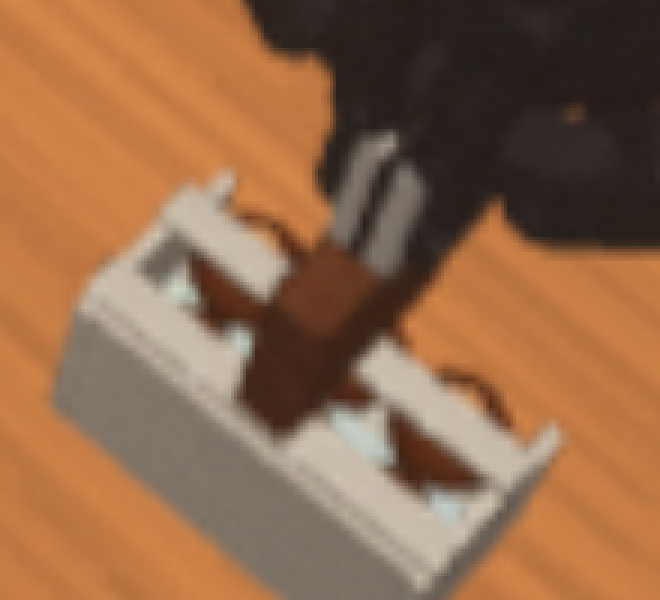

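```bash
python3 - <<'E'
from workcell import manip
print(manip.tcp_to_tips,[a for a in dir(manip) if a[0]!='_'])
E
python3 -m pendant '[[[0,0,0],[0,0,0],0],[[0,0,0],[0,0,0],0],[[0,0,0],[0,0,0],0],[[0,0,0],[0,0,0],0],[[0,0,0],[0,0,0],0],[[0,0,0],[0,0,0],0]]'; python3 - <<'E'
from h import *
from workcell import manip
c=manip.camera("wrist"); cv2.imwrite("pics/w3.png",c["pixels"][:,:,::-1])
z=c["range_z"]
H=np.asarray(c["hand_eye"])
K=c["K"];v,u=np.mgrid[:384,:512]
p=np.stack([(u-K[0,2])*z/K[0,0],(v-K[1,2])*z/K[1,1],z],-1)@H[:3,:3].T+H[:3,3]
for v in range(215,300,8): print(v,(p[v,140:180:6]*1000).round().astype(int).tolist())
E
python3 st.py
```

```text
0.017 ['MotionError', 'camera', 'get_obs', 'hand_in', 'tcp_to_tips']
clock: 4.65
position: [0.514, 0.3285, 0.076]
ee_rot: [0.695, 0.719, 0.004, -0.0]
ft_force: [-0.4, 0.5, 0.5]
grip_width: 1.0
215 [[-108, 24, 76], [-102, 24, 76], [-96, 24, 75], [-91, 24, 76], [-85, 24, 76], [-80, 24, 76], [-74, 24, 75]]
223 [[-109, 32, 76], [-103, 32, 76], [-97, 32, 75], [-92, 32, 75], [-86, 32, 75], [-81, 32, 76], [-75, 32, 76]]
231 [[-111, 42, 78], [-104, 41, 76], [-99, 41, 76], [-93, 41, 76], [-87, 41, 76], [-81, 41, 76], [-75, 40, 75]]
239 [[-111, 49, 75], [-106, 49, 77], [-99, 49, 75], [-94, 50, 77], [-88, 49, 76], [-82, 50, 77], [-76, 49, 76]]
247 [[-113, 59, 78], [-106, 58, 75], [-101, 58, 77], [-46, -10, -47], [-43, -11, -47], [-42, -8, -42], [-77, 58, 76]]
255 [[-55, -6, -47], [-52, -6, -47], [-46, -11, -55], [-44, -10, -54], [-42, -9, -51], [-42, -4, -44], [-78, 66, 75]]
263 [[-52, -7, -55], [-47, -10, -61], [-44, -10, -61], [-43, -9, -58], [-42, -6, -53], [-42, 0, -45], [-79, 76, 76]]
271 [[-47, -10, -67], [-44, -10, -67], [-42, -10, -66], [-42, -6, -61], [-42, -2, -54], [-42, 3, -46], [-79, 85, 76]]
279 [[-45, -10, -72], [-42, -10, -72], [-42, -7, -67], [-42, -3, -61], [-42, 2, -54], [-42, 7, -47], [-80, 95, 76]]
287 [[-44, -8, -74], [-42, -7, -73], [-42, -4, -69], [-42, 0, -63], [-42, 5, -56], [-42, 11, -48], [-81, 104, 76]]
295 [[-40, -12, -84], [-43, -4, -73], [-42, 0, -69], [-42, 4, -63], [-42, 10, -56], [-88, 114, 76], [-82, 114, 76]]
4.7 [0.514  0.3285 0.076 ] xaxis yaw 91.91276240610462 z [ 0.0048  0.0058 -1.    ] x [-0.0334  0.9994  0.0056] F [-0.1777  0.0848  0.378 ] g 1.0033009250362823
[-0.7472  0.3959  0.1301  1.6697 -0.0591  1.0724  1.005 ]
```

View pics/w3.png

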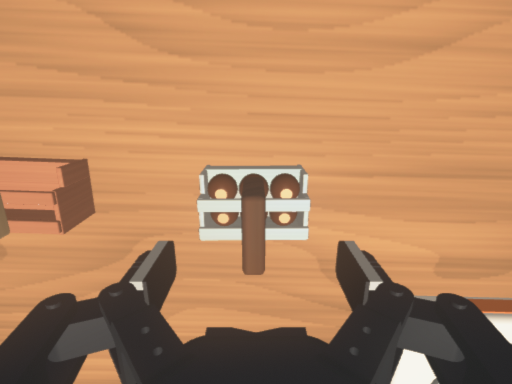

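The images show the real fingertips about 45 mm farther back than the reported TCP implies: they read z≈-28 mm in the tool frame when shut and -41 mm when open, where I expected +17 mm and +4 mm. So the pads shut just above the handle and touched nothing. I'll go down 47 mm more, to a reported z of about 0.029, watching the force.

```bash
python3 -m pendant '[[[-0.1,-0.1,-1.5],[-0.3,0.2,0],0],[[0,0,-1],[0,0,0],0],[[0,0,0],[0,0,0],0]]'; python3 st.py;  python3 - <<'E'
from workcell import manip
import cv2
c=manip.camera("wrist"); cv2.imwrite("pics/w4.png",c["pixels"][:,:,::-1])
E
```

```text
clock: 5.08
position: [0.5124, 0.3271, 0.0485]
ee_rot: [0.695, 0.719, -0.0, 0.0]
ft_force: [-0.7, 0.5, 0.2]
grip_width: 1.0
5.075 [0.5124 0.3271 0.0485] xaxis yaw 91.91657314019103 z [ 0.0001 -0.0006 -1.    ] x [-0.0334  0.9994 -0.0006] F [-0.6692  0.5057  0.1587] g 0.9995199560892144
[-0.7459  0.4279  0.1276  1.6893 -0.0611  1.0285  1.006 ]
```

View pics/w4.png

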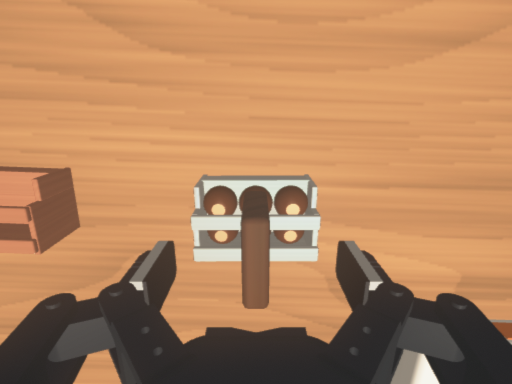

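The handle is centred between the jaws (u≈256) and well clear of the fingers. I'll go down the rest of the way and close.

```bash
python3 -m pendant '[[[0,0,-1],[0,0,0],0],[[0,0,-0.8],[0,0,0],0],[[0,0,0],[0,0,0],0]]'; python3 -m pendant '[[[0,0,0],[0,0,0],120],[[0,0,0],[0,0,0],200],[[0,0,0],[0,0,0],255],[[0,0,0],[0,0,0],255],[[0,0,0],[0,0,0],255],[[0,0,0],[0,0,0],255],[[0,0,0],[0,0,0],255]]' 90; python3 st.py;  python3 - <<'E'
from workcell import manip
import cv2
c=manip.camera("wrist"); cv2.imwrite("pics/w5.png",c["pixels"][:,:,::-1])
E
```

```text
clock: 5.5
position: [0.5128, 0.3273, 0.0298]
ee_rot: [0.695, 0.719, 0.0, 0.0]
ft_force: [0.2, 0.4, 0.1]
grip_width: 0.995
clock: 6.38
position: [0.5132, 0.3274, 0.0306]
ee_rot: [0.695, 0.719, 0.001, 0.0]
ft_force: [-0.2, -0.5, -0.0]
grip_width: 0.155
6.375 [0.5132 0.3274 0.0306] xaxis yaw 91.90372108887514 z [ 0.0016  0.0006 -1.    ] x [-0.0332  0.9994  0.0005] F [-0.1879 -0.5109 -0.0489] g 0.1552136924177968
[-0.7438  0.4497  0.1254  1.701  -0.0643  0.9933  1.0083]
```

View pics/w5.png

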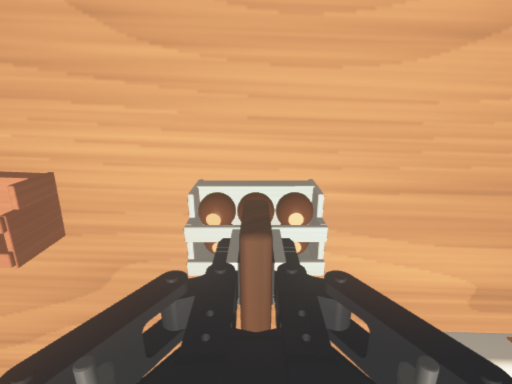

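The grip is now on the handle (0.155 ≈ 13 mm). Lifting.

```bash
python3 -m pendant '[[[0,0,0.5],[0,0,0],255],[[0,0,1],[0,0,0],255],[[0,0,2],[0,0,0],255],[[0,0,2.5],[0,0,0],255],[[0,0,2.5],[0,0,0],255],[[0,0,2.5],[0,0,0],255],[[0,0,2],[0,0,0],255],[[0,0,1],[0,0,0],255],[[0,0,0],[0,0,0],255]]'; python3 st.py;  python3 - <<'E'
from workcell import manip
import cv2
c=manip.camera("wrist"); cv2.imwrite("pics/w6.png",c["pixels"][:,:,::-1])
E
```

```text
clock: 7.55
position: [0.5118, 0.3264, 0.1779]
ee_rot: [0.695, 0.719, 0.0, 0.0]
ft_force: [0.2, -0.5, -3.5]
grip_width: 0.152
7.55 [0.5118 0.3264 0.1779] xaxis yaw 91.9097761372736 z [ 0.0008 -0.0002 -1.    ] x [-0.0333  0.9994 -0.0002] F [ 0.2045 -0.525  -3.5189] g 0.1524860634554779
[-0.7574  0.3069  0.141   1.5629 -0.0438  1.2744  0.9939]
```

View pics/w6.png

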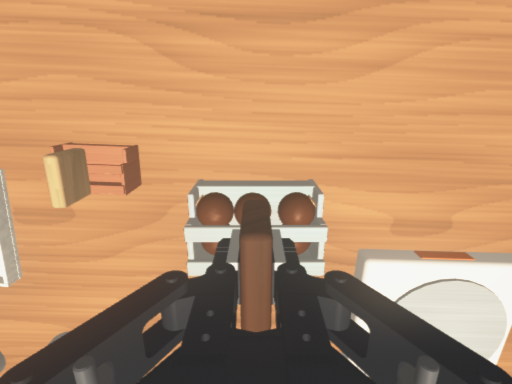

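```bash
python3 -m pendant '[[[0.3,-1,0],[0,0,0],255],[[0.6,-2,0],[0,0,-0.5],255],[[1,-3,0],[0,0,-0.5],255],[[1,-3,0],[0,0,-0.5],255],[[1,-3,0],[0,0,-0.5],255],[[1,-3,0],[0,0,-0.5],255],[[1,-3,0],[0,0,-0.5],255],[[1,-3,0],[0,0,-0.5],255],[[1,-3,0],[0,0,-0.5],255],[[1,-3,0],[0,0,-0.5],255],[[1,-3,0],[0,0,-0.5],255],[[1,-3,0],[0,0,-0.5],255]]'; python3 st.py
```

```text
clock: 9.1
position: [0.6198, -0.0341, 0.1706]
ee_rot: [0.735, 0.678, -0.006, -0.0]
ft_force: [-0.0, -0.2, -2.9]
grip_width: 0.15
9.1 [ 0.6198 -0.0341  0.1706] xaxis yaw 85.39488203856183 z [-0.0099 -0.0084 -0.9999] x [ 0.0803  0.9967 -0.0091] F [-0.0018 -0.1931 -2.8985] g 0.1497199938814732
[-0.3011  0.3592  0.3554  1.5335 -0.1189  1.2811  1.5589]
```

```bash
python3 -m pendant '[[[0.7,-1.6,0],[0,0,0],255],[[0.4,-0.9,0],[0,0,0.2],255],[[0,-0.3,-1],[0.4,-0.5,0],255],[[0,0,-2],[0,0,0],255],[[0,0,-2.5],[0,0,0],255],[[0,0,-2],[0,0,0],255],[[0,0,-1],[0,0,0],255],[[0,0,0],[0,0,0],255]]'; python3 st.py;  python3 - <<'E'
from workcell import manip
import cv2
for n in("wrist","scene","top"):
    c=manip.camera(n); cv2.imwrite(f"pics/{n}7.png",c["pixels"][:,:,::-1])
E
```

```text
clock: 10.1
position: [0.6284, -0.0623, 0.0795]
ee_rot: [0.733, 0.68, -0.0, -0.002]
ft_force: [0.8, -0.1, -2.4]
grip_width: 0.153
10.1 [ 0.6284 -0.0623  0.0795] xaxis yaw 85.66582002735908 z [-0.0031  0.0019 -1.    ] x [0.0756 0.9971 0.0017] F [ 0.7545 -0.081  -2.3923] g 0.15254120631747475
[-0.2389  0.4574  0.3457  1.6052 -0.1696  1.1117  1.645 ]
```

View pics/scene7.png

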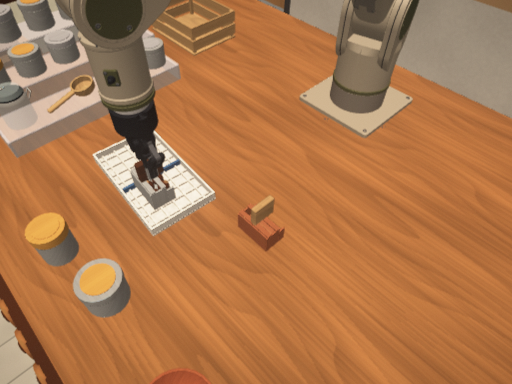

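View pics/wrist7.png

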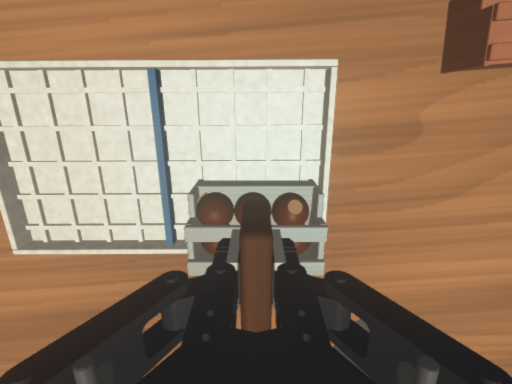

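All six nuts are still in the trough. The shaker is over the +y half, clear of the blue rib (rib at u≈160, trough from 188 to 325). Tipping to about 12° first.

```bash
python3 -m pendant '[[[0.5,-0.3,-0.3],[0.2,-2,0],255],[[0,0,-0.3],[-0.2,-3,0],255],[[0,0,0],[-0.2,-3,0],255],[[0,0,0],[-0.2,-3,0],255],[[0,0,0],[0,-2,0],255],[[0,0,0],[0,0,0],255]]'; python3 st.py;  python3 - <<'E'
from workcell import manip
import cv2
for n in("wrist",):
    c=manip.camera(n); cv2.imwrite(f"pics/{n}8.png",c["pixels"][:,:,::-1])
E
```

```text
clock: 11.0
position: [0.638, -0.0665, 0.081]
ee_rot: [0.728, 0.675, 0.087, 0.084]
ft_force: [-0.4, 0.6, -3.0]
grip_width: 0.152
11.0 [ 0.638  -0.0665  0.081 ] xaxis yaw 85.71555172356729 z [ 0.2395 -0.0051 -0.9709] x [0.0747 0.9971 0.0132] F [-0.3698  0.5799 -3.0483] g 0.1520371161201169
[-0.2617  0.304   0.3456  1.8274 -0.1554  0.79    1.6476]
```

View pics/wrist8.png

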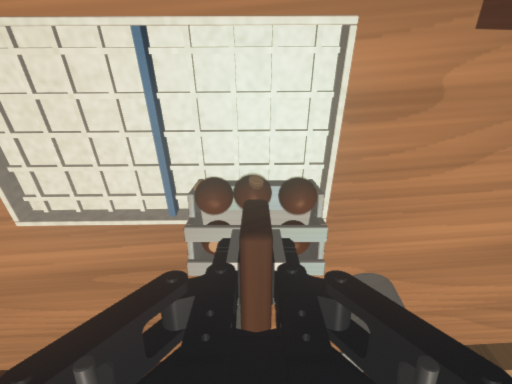

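```bash
python3 -m pendant '[[[0,0,-0.5],[-0.3,-2,0],255],[[0,0,-0.3],[-0.2,-2,0],255],[[0,0,0],[0,-1,0],255],[[0,0,0],[0,0,0],255],[[0,0,0],[0,0,0],255],[[0,0,0],[0,0,0],255]]'; python3 st.py;  python3 - <<'E'
from workcell import manip
import cv2
for n in("wrist",):
    c=manip.camera(n); cv2.imwrite(f"pics/{n}9.png",c["pixels"][:,:,::-1])
E
```

```text
clock: 11.8
position: [0.6413, -0.0666, 0.0757]
ee_rot: [0.723, 0.671, 0.116, 0.117]
ft_force: [-0.7, -0.4, -1.8]
grip_width: 0.155
11.8 [ 0.6413 -0.0666  0.0757] xaxis yaw 85.78650621510756 z [ 0.326  -0.0138 -0.9453] x [0.0735 0.9972 0.0108] F [-0.6828 -0.3793 -1.7888] g 0.155084426107424
[-0.2722  0.2635  0.3431  1.9119 -0.1465  0.6524  1.6424]
```

View pics/wrist9.png

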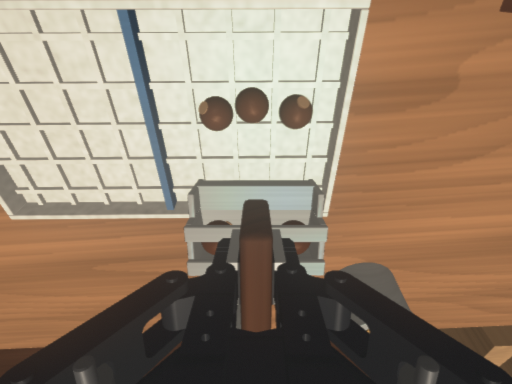

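Three nuts landed on the +y side, at (216,114), (252,105) and (295,110), and the rear row is still in. I'll level, raise, and move across to the -y side.

```bash
python3 -m pendant '[[[0,0,1],[0,4,0],255],[[0,0,1.5],[0,5,0],255],[[0,0,1.5],[0,5,0],255],[[0,-1,0],[0,0,0],255],[[-0.2,-2,0],[0,0,0],255],[[-0.2,-2.5,0],[0,0,0],255],[[-0.2,-2.5,0],[0,0,0],255],[[-0.2,-2.5,0],[0,0,0],255],[[0,-2,0],[0,0,0],255],[[0,-1,0],[0,0,0],255],[[0,0,0],[0,0,0],255]]'; python3 st.py
```

```text
clock: 13.22
position: [0.6245, -0.2165, 0.1114]
ee_rot: [0.735, 0.677, 0.024, 0.034]
ft_force: [0.4, 0.0, -2.2]
grip_width: 0.152
13.225 [ 0.6245 -0.2165  0.1114] xaxis yaw 85.233508628582 z [ 0.0809 -0.0173 -0.9966] x [ 0.0831  0.9965 -0.0105] F [ 0.4193  0.0325 -2.1905] g 0.15185280103662357
[-0.0454  0.4293  0.4055  1.5848 -0.1972  1.0832  1.894 ]
```

```bash
python3 -m pendant '[[[0.5,0,-1],[0.8,-2,0],255],[[0.3,0,-1.5],[0,-3,0],255],[[0,0,-1],[-0.2,-3,0],255],[[0,0,-0.3],[-0.3,-4,0],255],[[0,0,0],[-0.3,-4,0],255],[[0,0,0],[-0.3,-4,0],255],[[0,0,0],[0,0,0],255]]'; python3 st.py
```

```text
clock: 14.1
position: [0.6318, -0.2092, 0.0705]
ee_rot: [0.716, 0.664, 0.154, 0.155]
ft_force: [-0.2, -1.4, -2.6]
grip_width: 0.152
14.1 [ 0.6318 -0.2092  0.0705] xaxis yaw 85.86407936778618 z [ 0.4257 -0.0177 -0.9047] x [0.0721 0.9973 0.0144] F [-0.2333 -1.4057 -2.5523] g 0.15194315675181663
[ 0.0421  0.2735  0.3076  1.9458 -0.3956  0.5407  2.117 ]
```

```bash
python3 -m pendant '[[[0,0,0.2],[-0.2,-3,0],255],[[0,0,0],[-0.2,-3,0],255],[[0,0,0],[-0.2,-3,0],255],[[0,0,0],[-0.2,-3,0],255],[[0,0,0],[-0.2,-3,0],255],[[0,0,0],[0,0,0],255],[[0,0,0],[0,0,0],255],[[0,0,0],[0,0,0],255]]'; python3 st.py; python3 - <<'E'
from workcell import manip
import cv2
for n in("wrist",):
    c=manip.camera(n); cv2.imwrite(f"pics/{n}10.png",c["pixels"][:,:,::-1])
E
```

```text
clock: 15.1
position: [0.636, -0.2048, 0.0718]
ee_rot: [0.689, 0.645, 0.233, 0.234]
ft_force: [-0.4, 0.7, -2.4]
grip_width: 0.154
15.1 [ 0.636  -0.2048  0.0718] xaxis yaw 86.60013560833318 z [ 0.6225 -0.0224 -0.7823] x [0.0593 0.9981 0.0187] F [-0.4009  0.7304 -2.3509] g 0.15402558466031732
[ 0.4754  0.2214 -0.1366  2.1094 -0.7875  0.234   2.5752]
```

View pics/wrist10.png

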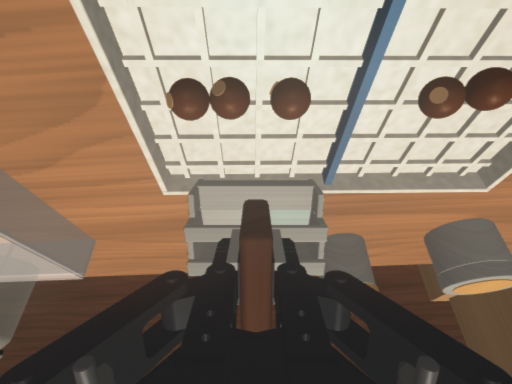

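The other three nuts lie on the -y side, at (188,99), (230,97) and (291,98), and the trough looks empty. Joint 7 is near its limit (2.575 of 2.6), so I'll undo the tilt in small steps.

```bash
python3 -m pendant '[[[0,0,0.7],[0.2,3,0],255],[[0,0,0.7],[0.2,3,0],255],[[0,0,0.7],[0.2,4,0],255]]'; python3 st.py
```

```text
clock: 15.52
position: [0.6346, -0.2035, 0.092]
ee_rot: [0.709, 0.663, 0.172, 0.17]
ft_force: [0.8, 0.4, -2.5]
grip_width: 0.152
15.525 [ 0.6346 -0.2035  0.092 ] xaxis yaw 86.42959090585609 z [ 0.4691 -0.0137 -0.883 ] x [0.0623 0.9979 0.0176] F [ 0.8033  0.4246 -2.522 ] g 0.15213023287497926
[ 0.1815  0.2219  0.1469  1.9626 -0.3437  0.5121  2.0837]
```

```bash
python3 -m pendant '[[[0,0,1],[0.2,5,0],255],[[0,0,1.5],[0.2,6,0],255],[[0,0,1.5],[0.2,6,0],255],[[0,0,1.5],[0.3,6,0],255],[[0,0,1.5],[0,4,0],255],[[0,0,1],[0,0,0],255],[[0,0,0],[0,0,0],255]]'; python3 st.py; python3 - <<'E'
from workcell import manip
import cv2
for n in("wrist",):
    c=manip.camera(n); cv2.imwrite(f"pics/{n}11.png",c["pixels"][:,:,::-1])
E
```

```text
clock: 16.4
position: [0.6381, -0.1972, 0.1781]
ee_rot: [0.727, 0.687, -0.001, 0.004]
ft_force: [-0.0, -0.3, -2.6]
grip_width: 0.156
16.4 [ 0.6381 -0.1972  0.1781] xaxis yaw 86.70978313446828 z [ 0.0034 -0.0071 -1.    ] x [ 0.0574  0.9983 -0.0069] F [-0.0069 -0.2886 -2.5829] g 0.15626818051508748
[ 0.0555  0.4402  0.2386  1.395  -0.0982  1.3134  1.81  ]
```

View pics/wrist11.png

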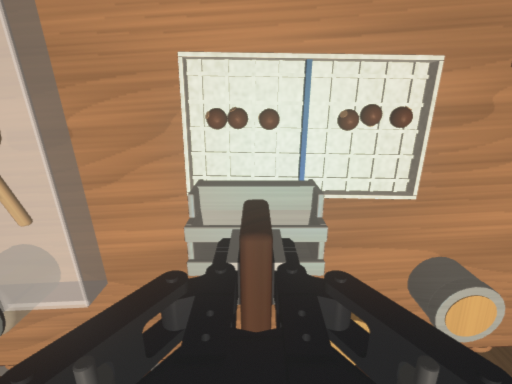

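Three nuts each side and the shaker is empty. I'll carry it back to its original spot.

```bash
python3 -m pendant '[[[-0.3,1.5,0],[0,0,0.2],255],[[-0.7,3,0],[0,0,0.3],255],[[-0.8,3.5,0],[0,0,0.3],255],[[-0.8,3.5,0],[0,0,0.3],255],[[-0.8,3.5,0],[0,0,0.3],255],[[-0.8,3.5,0],[0,0,0.3],255],[[-0.8,3.5,0],[0,0,0.3],255],[[-0.8,3.5,0],[0,0,0.3],255],[[-0.8,3.5,0],[0,0,0.3],255],[[-0.8,3.5,0],[0,0,0.3],255],[[-0.8,3.5,0],[0,0,0.3],255],[[-0.8,3.5,0],[0,0,0.3],255]]'; python3 st.py
```

```text
clock: 17.95
position: [0.5314, 0.2155, 0.1729]
ee_rot: [0.705, 0.709, -0.0, 0.002]
ft_force: [0.6, 0.5, -2.3]
grip_width: 0.152
17.95 [0.5314 0.2155 0.1729] xaxis yaw 90.369309637053 z [ 0.002  -0.0031 -1.    ] x [-0.0064  1.     -0.0031] F [ 0.5553  0.5148 -2.2855] g 0.15154404157879714
[-0.467   0.2396 -0.0004  1.653   0.004   1.2486  1.1086]
```

```bash
python3 -m pendant '[[[-0.5,3,0],[0,0,0],255],[[-0.5,3,0],[0,0,0.3],255],[[-0.4,2.5,0],[0,0,0.5],255],[[-0.3,1.5,0],[0,0,0],255],[[0,0,-1.5],[0,0,0],255],[[0,0,-2.5],[0,0,0],255],[[0,0,-2.5],[0,0,0],255],[[0,0,-2],[0,0,0],255],[[0,0,-1],[0,0,0],255],[[0,0,0],[0,0,0],255]]'; python3 st.py
```

```text
clock: 19.2
position: [0.509, 0.3149, 0.0693]
ee_rot: [0.7, 0.714, -0.003, 0.003]
ft_force: [-0.0, -0.5, -2.6]
grip_width: 0.154
19.2 [0.509  0.3149 0.0693] xaxis yaw 91.14034209011189 z [ 0.0002 -0.0073 -1.    ] x [-0.0199  0.9998 -0.0073] F [-0.0138 -0.4696 -2.6498] g 0.15383499187275057
[-0.5869  0.3898 -0.0579  1.6869  0.0319  1.0698  0.9348]
```

```bash
python3 -m pendant '[[[0,0,-1.2],[0.4,0,0],255],[[0,0,-1.2],[0,0,0],255],[[0,0,-0.7],[0,0,0],255],[[0,0,0],[0,0,0],255],[[0,0,0],[0,0,0],255]]'; python3 st.py
```

```text
clock: 19.82
position: [0.5101, 0.315, 0.0377]
ee_rot: [0.7, 0.714, 0.001, 0.0]
ft_force: [0.1, 0.2, -2.1]
grip_width: 0.152
19.825 [0.5101 0.315  0.0377] xaxis yaw 91.10886559418076 z [ 0.0024  0.0014 -1.    ] x [-0.0194  0.9998  0.0014] F [ 0.1496  0.1679 -2.1446] g 0.15197692738814744
[-0.5817  0.4236 -0.0589  1.7141  0.029   1.0019  0.9391]
```

```bash
python3 -m pendant '[[[0,0,-0.4],[0,0.1,0],255],[[0,0,-0.2],[0,0,0],255],[[0,0,0],[0,0,0],255]]'; python3 st.py
```

```text
clock: 20.2
position: [0.5104, 0.3154, 0.0319]
ee_rot: [0.7, 0.714, 0.001, -0.0]
ft_force: [0.1, 0.9, -3.0]
grip_width: 0.154
20.2 [0.5104 0.3154 0.0319] xaxis yaw 91.11731821503732 z [ 0.0013  0.0021 -1.    ] x [-0.0195  0.9998  0.0021] F [ 0.0667  0.9105 -3.0457] g 0.1544232673202077
[-0.5811  0.4319 -0.0592  1.7161  0.0285  0.9921  0.9399]
```

```bash
python3 -m pendant '[[[0,0,-0.1],[0,0,0],255],[[0,0,-0.1],[0,0,0],255],[[0,0,0],[0,0,0],255]]'; python3 st.py
```

```text
clock: 20.58
position: [0.5106, 0.3155, 0.0307]
ee_rot: [0.7, 0.714, 0.002, -0.0]
ft_force: [0.3, -0.0, -2.3]
grip_width: 0.151
20.575 [0.5106 0.3155 0.0307] xaxis yaw 91.11592928613511 z [ 0.0019  0.0024 -1.    ] x [-0.0195  0.9998  0.0024] F [ 0.2776 -0.0126 -2.3293] g 0.15118119321987314
[-0.5812  0.4334 -0.0591  1.7168  0.0287  0.9893  0.9397]
```

```bash
python3 -m pendant '[[[0,0,-0.1],[0,0,0],255],[[0,0,-0.1],[0,0,0],255],[[0,0,0],[0,0,0],255]]'; python3 st.py;  python3 - <<'E'
from h import *
from workcell import manip
c=manip.camera("scene"); w=cloud(c)
cv2.imwrite("pics/scene12.png",cv2.resize(c["pixels"][220:330,280:400,::-1],None,fx=5,fy=5))
E
```

```text
clock: 20.95
position: [0.5109, 0.3157, 0.0307]
ee_rot: [0.7, 0.714, 0.002, -0.0]
ft_force: [-0.6, -0.3, -1.7]
grip_width: 0.154
20.95 [0.5109 0.3157 0.0307] xaxis yaw 91.10818528376885 z [ 0.0026  0.0028 -1.    ] x [-0.0193  0.9998  0.0027] F [-0.5569 -0.3277 -1.6853] g 0.15383460477041194
[-0.5812  0.4335 -0.0591  1.7167  0.0288  0.9885  0.9396]
```

View pics/scene12.png

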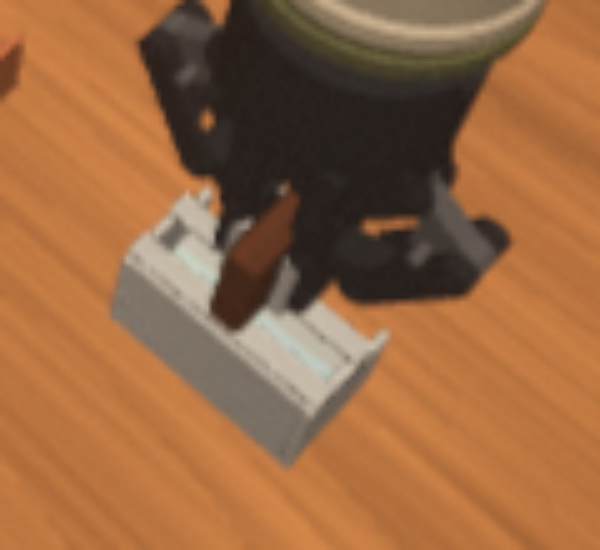

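The tool has stopped descending at z = 0.0307, the height at which I gripped it, and the carried weight is coming off. The shaker is level on the counter and empty. Releasing.

```bash
python3 -m pendant '[[[0,0,0],[0,0,0],200],[[0,0,0],[0,0,0],130],[[0,0,0],[0,0,0],60],[[0,0,0],[0,0,0],0],[[0,0,0],[0,0,0],0],[[0,0,0],[0,0,0],0],[[0,0,1],[0,0,0],0],[[0,0,2],[0,0,0],0],[[0,0,3],[0,0,0],0],[[0,0,3],[0,0,0],0],[[0,0,3],[0,0,0],0],[[0,0,3],[0,0,0],0]]'
python3 -m pendant '[[[-3,0,3],[0,0,0],0],[[-4,0,2],[0,0,0],0],[[-4,0,0],[0,0,0],0],[[0,0,0],[0,0,0],0],[[0,0,0],[0,0,0],0]]'; python3 st.py;  python3 - <<'E'
from h import *
from workcell import manip
c=manip.camera("scene"); w=cloud(c)
cv2.imwrite("pics/scene13.png",cv2.resize(c["pixels"][:,:,::-1],None,fx=1.5,fy=1.5))
m=np.zeros(w.shape[:2],bool); m[230:330,280:380]=1
for a,b in((.015,.06),(.09,.11)):
    k=m&(w[...,2]>a)&(w[...,2]<b)&(w[...,0]>.46)&(w[...,0]<.57)&(w[...,1]>.25)&(w[...,1]<.39); print(k.sum(),cv2.minAreaRect((w[k][:,:2]*1000).astype(np.float32)),np.percentile(w[k][:,2],[1,50,99]))
c=manip.camera("top"); cv2.imwrite("pics/top13.png",cv2.resize(c["pixels"][110:230,60:430,::-1],None,fx=2.1,fy=2.1))
E
```

```text
clock: 22.5
position: [0.5101, 0.3151, 0.1866]
ee_rot: [0.7, 0.714, 0.001, -0.0]
ft_force: [0.5, 0.5, -1.2]
grip_width: 1.001
clock: 23.12
position: [0.3985, 0.3156, 0.2453]
ee_rot: [0.7, 0.714, 0.006, 0.001]
ft_force: [1.2, -0.2, -1.1]
grip_width: 0.998
23.125 [0.3985 0.3156 0.2453] xaxis yaw 91.07471857544829 z [ 0.0097  0.0082 -0.9999] x [-0.0188  0.9998  0.008 ] F [ 1.1657 -0.2092 -1.093 ] g 0.9976587772760692
[-0.6509  0.052  -0.1134  1.7136  0.0068  1.3637  0.8241]
1205 ((514.544677734375, 316.3274230957031), (51.81709671020508, 84.03204345703125), 0.40542495250701904) [0.01574087 0.04359863 0.05786312]
235 ((510.737060546875, 316.57635498046875), (52.9233512878418, 13.175610542297363), 0.570330798625946) [0.09031689 0.0960311  0.09835802]
```

View pics/scene13.png

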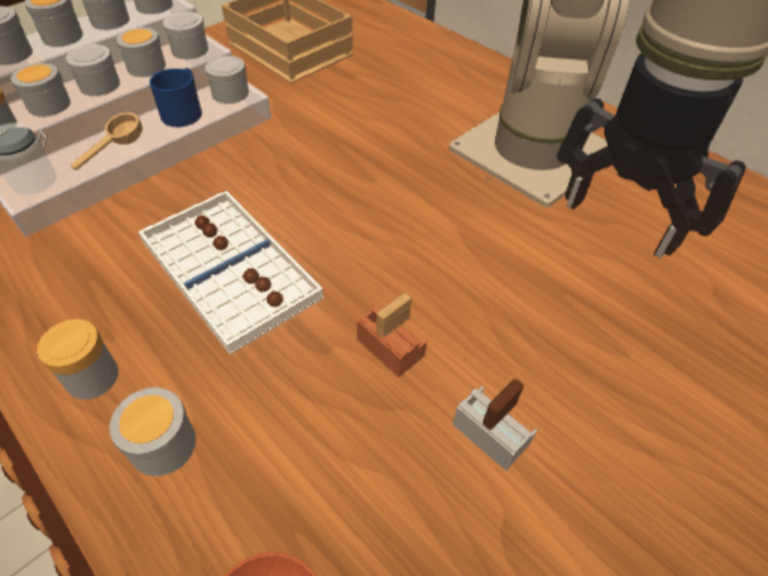

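View pics/top13.png

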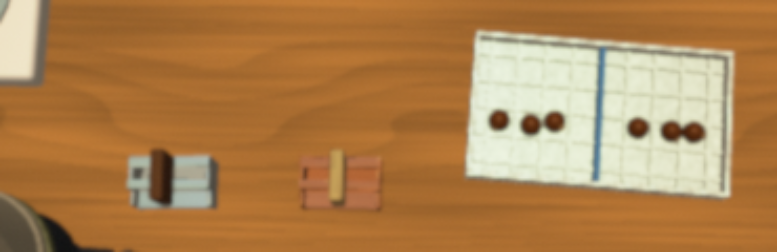

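The shaker stands upright and empty at (190,180) in the top crop. Three nuts lie on each side of the rib and the robot is clear of everything. Handing in.

```bash
python3 -c "
from workcell import manip
print(manip.hand_in())"
```

```text
the job is handed in; nothing more can be done
None
```

I picked up the steel shaker by its dark handle and tipped its front row of three nuts onto the +y side of the tray. I then levelled it, moved across and tipped the rear row of three onto the -y side. It now stands upright and empty on the counter, about 1 cm from where it started, and the job was handed in at about 23 s of the 72 s allowed.

**Last checks:** The scene and top views show three nuts on each side of the blue rib. The shaker is upright with its fin top at about 0.096 m, as at the start, and the gripper is open and clear.

**What disagreed:**
- **Fingertip position:** The images showed the fingertips about 45 mm farther back than the reported TCP implies. The first close therefore shut just above the handle and touched nothing. I corrected for the offset and the second grasp held.
- **Joint 7:** It came close to its limit at the steepest tip (2.575 of 2.6 rad) but did not pass it in any reading.
- **Wrist force:** It still read about -1 N vertically after release, with nothing held.

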